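Slide a spare relay module into the packed rack

TASK

Swing the rack's keeper bar open and stand the spare slim relay module, the one of the same size as those in the rack and not the thick one, on the loading ledge in front of the empty place, tapered end towards the gap. Let go of it and push it in between its neighbours until its front is flush with theirs, without shifting them, then swing the keeper bar shut again. Leave everything else on the bench where it is.

Things in the scene. Friction and masses are not known exactly. Their poses are not given: they have to be found in the camera images.
- slot_home (a point): where the spare's centre belongs: in the empty one of the rack's five places (never an end one; a brass strip lies on its bare floor). x points level into the rack, away from the robot, y left along the row, z up. The rack floor is 28 mm below. Places are 22 mm apart in y: the gap is 24 mm wide. The fronts of the row are at x = -35 mm
- rack: aluminium rack fixed to the bench, axes as slot_home, origin on the bench under the middle of the row. Floor 10 mm high, 120 mm wide, running out in front as an open ledge to x = -105 mm. Back stop at x = 36 mm, 70 mm high, with a hood over the row (70 to 74 mm high) from x = 22 mm back: modules go in from the front only. Side cheeks 40 mm high at y = +-58 mm, from x = -34 mm back
- spare_center (a point): centre (half-way up) of the spare relay module standing loose on the bench: 70 mm long (x), 20 mm thick (y), 56 mm high (z), about 130 g, grey plastic. Its x axis points to its tapered end (last 12 mm narrow to 13 mm), which goes into the rack first; the opposite flat end with three screws is its front
- spare_front (a point): centre of the flat front end of the spare, 35 mm behind its centre (-x); axes as spare_center
- thick: a module of another type standing loose on the bench, 70 mm long, 34 mm thick, 56 mm high: too thick for the gap, to be left alone; origin at the centre of its underside
- keeper (a joint): angle of the keeper bar: 0 shut (along the row, 6 mm in front of the module fronts), growing to 1.9 as it swings level towards the robot about a pivot at the rack's left end (clockwise from above; at 1.57 it points straight out, along slot_home's -x). Starts at 0 to 0.1. Friction of about 0.08 N m keeps it where it is left
- keeper_pivot (a point): the pivot of the keeper bar, at the bar's mid-height, 39 mm above the bench; axes turn with the bar: the bar runs from here along -y, +x is its rack side. Steel bar 8 mm thick (x), 14 mm high (z), its free end 185 mm from the pivot
- keeper_push (a point): point on the bar 162 mm from the pivot, on the part that sticks out beyond the right end of the rack (about 50 mm of bar is free there, with bare bench below and behind it)
- mod_a: relay module standing in the rack, same shape and size as the spare (70 x 20 x 56 mm, 130 g); origin at the centre of its underside, x towards the rack's back, z up. Loose: it must stay where it is
- mod_b: relay module standing in the rack, same shape and size as the spare (70 x 20 x 56 mm, 130 g); origin at the centre of its underside, x towards the rack's back, z up. Loose: it must stay where it is
- mod_c: relay module standing in the rack, same shape and size as the spare (70 x 20 x 56 mm, 130 g); origin at the centre of its underside, x towards the rack's back, z up. Loose: it must stay where it is
- mod_d: relay module standing in the rack, same shape and size as the spare (70 x 20 x 56 mm, 130 g); origin at the centre of its underside, x towards the rack's back, z up. Loose: it must stay where it is
- screwdriver: bystander: screwdriver 170 mm long lying on the bench
- board: bystander: circuit board 75 x 55 mm, 15 mm high
- spool: bystander: solder spool, 60 mm across, 36 mm high
- strip: bystander: white terminal strip 80 x 18 x 14 mm
- cover: bystander: grey box cover 110 x 80 x 10 mm
- spare: the spare module itself; origin at the centre of its underside, axes as spare_center
Mind the look-alikes: they are no part of the job. What is shaped like the spare but green, pink or yellow is not meant.

How it is judged:
On the way, in this order (a step that is already met when the one before it is completed fails the run):
1. the keeper bar is swung well open (over 1.2 rad) (value of joint keeper above 1.2 rad), for 0.1 s.
2. the spare stands upright on the ledge in line with the empty place, tapered end towards it, not yet home, and let go (x of spare_center in the frame of slot_home between -0.09 and -0.012 m and y of spare_center in the frame of slot_home between -0.012 and 0.012 m and z of spare_center in the frame of slot_home between -0.004 and 0.004 m and x of spare_front in the frame of slot_home below -0.03 m and angle between the x axis of spare_center and the x axis of slot_home, either way round below 0.3 rad and angle between spare_center's own z axis and vertical below 0.1 rad and contact force between the fingers and spare below 0.3 N), for 0.15 s.
3. the spare is pushed home, flush with its neighbours, with the bar still open (x of spare_front in the frame of slot_home between -0.039 and -0.031 m and y of spare_center in the frame of slot_home between -0.006 and 0.006 m and z of spare_center in the frame of slot_home between -0.004 and 0.004 m and angle between the x axis of spare_center and the x axis of slot_home, either way round below 0.08 rad and angle between spare_center's own z axis and vertical below 0.08 rad and value of joint keeper above 0.5 rad), for 0.2 s.
At the end, for the whole second after the job is handed in: The spare stands in the empty place, flat end to the robot, flush within 4 mm, central within 6 mm, square within 0.08 rad, on the rack floor, at rest; each neighbour within 6 mm of its start and upright (0.08 rad); keeper shut (under 0.12 rad) and still (x of spare_front in the frame of slot_home between -0.039 and -0.031 m and y of spare_center in the frame of slot_home between -0.006 and 0.006 m and z of spare_center in the frame of slot_home between -0.004 and 0.004 m and angle between the x axis of spare_center and the x axis of slot_home, either way round below 0.08 rad and angle between each of spare_center, mod_a, mod_b, mod_c, mod_d's own z axis and vertical below 0.08 rad and value of joint keeper below 0.12 rad and velocity of joint keeper between -0.05 and 0.05 rad/s and linear speed of spare below 0.02 m/s and distance of each of mod_a, mod_b, mod_c, mod_d from where it was at the start of the episode below 0.006 m); the robot touches nothing.
It fails at once if a module in the rack is knocked out of place (15 mm) or tipped (distance of any of mod_a, mod_b, mod_c, mod_d from where it was at the start of the episode above 0.015 m or angle between any of mod_a, mod_b, mod_c, mod_d's own z axis and vertical above 0.3 rad).
It fails at once if the thick module or a bystander is moved more than 25 mm (distance of any of thick, screwdriver, board, spool, strip, cover from where it was at the start of the episode above 0.025 m).
It also fails if it takes over 61 s, if anything falls off the work surface, if the arm or the gripper's body presses on something with over 40 N, if the wrist force passes 120 N, or if a joint passes its speed limit or range.

ROBOT

A 7-joint arm with a two-finger parallel gripper is mounted at the origin on the work surface. World frame = base frame: x ahead of the robot, y to its left, z up, the work surface at z = 0. Lengths are in m, angles in rad, forces in N, time in s.
With the tool pointing down it reaches from about 0.4 to 0.925 m from the base axis. Payload 4.1 kg.
Tool frame: the origin (TCP) lies where the fingers leave the gripper's body, on its centre line; the fingertips stand 73 mm ahead of it and the grasp point (between the pads) lies 54 mm ahead of it (finger_overhang is the distance from the TCP to the fingertips, in m); z points along the fingers, y is the line along which they close (so a half turn about z gives the same grasp; the last joint's range is limited). The gripper opens to 85 mm and grips with 20 to 120 N. Pads are 22 mm wide; open, the fingers measure 114 mm over their backs; the gripper's body (76 mm by 85 mm) begins 54 mm behind the grasp point. The pads swing forward as they close: fully open they stand 13 mm farther back than shut.
Start: joints at [-1.213, 0.398, 0.045, 1.537, -0.019, 1.207, -0.051], TCP at [0.287, 0.583, 0.304] pointing down, gripper open.
Joint ranges: [-2.82, 2.82], [-0.49, 2.23], [-1.37, 1.46], [0, 2.46], [-1.36, 4.5], [0.23, 2], [-2.94, 2.94]. Speed limits (rad/s): [2.57, 2.57, 3.14, 3.14, 3.14, 3.14, 3.14].

INTERFACE

Orientations are given as [roll, pitch, yaw] about the fixed x, y, z axes, in that order (R = Rz(yaw) Ry(pitch) Rx(roll)).
In Python, from plant import observe, get_image, hand_in, finger_overhang gives the robot as it stands.
- The arm moves only by the shell command python3 -m creep 'ROWS' [OPENING] [FORCE]. ROWS is JSON, a list of rows, each a list of 4 numbers: the shift along the world's x, y, z each as a share of 100 mm, from -1 to 1, then the turn about the world's z as a share of 0.15 rad, from -1 to 1. In form: [[tx, ty, tz, spin], ...]. A call has 1 to 12 rows; each row shifts and turns the commanded pose from where the row before left it; what a row does not reach is not made up. A row lasts 1/8 s, in which the tool goes at most 62.5 mm and 10.7 degrees, less where a joint would pass 70% of its speed; a pose out of reach is approached as far as the arm can. A call with a number of a shift or a turn outside -1 to 1 is refused whole. A call with a gripper value outside its range is refused whole. OPENING is the finger opening in mm, from 0 to 85.4, set as the call begins (- or left out, the last holds). The fingers move at their own pace and stop on an object; FORCE is the grip in N (left out, the last holds). Time passes only in rows, so rows that do not move let the fingers close. It gives the time, the measured TCP pose, the force, the opening and the grip force at its end, in the units of the state.
- observe(): the state, without advancing time (a new reading comes with each control period).
- get_image(name): name is "scene" or "top" or "wrist"; returns a dict with "pixels" (384x512x3 uint8, blue, green, red), "range_z" (384x512 float32, m along the optical axis (not along the pixel's ray), 0 where there is no reading), "fovy" (degrees; the focal length in pixels is half the picture's height over the tangent of half this angle, whatever the lens; pixels are square), "cx", "cy" (the principal point, pixels), "R" (3x3) and "t" (3): a world point X has camera coordinates R X + t; the wrist camera has in their place "hand_eye" (4x4, takes a point from camera to tool coordinates, whose origin is the TCP and whose axes are the flange's). Camera axes: x right, y down, z forward; pixel columns grow to the right and rows downward; lengths in m; the calibration is good to about 2 mm. A picture is of the moment at which its call begins: read the wrist's pose just before it.
- hand_in(): hands the job in; it is judged then, once.
The state is a dict: "t": time; "joints": joint angles; "qvel": joint speeds; "joint_torque": joint torques, N m; "eef_pos": TCP position; "tcp_rot": TCP orientation; "force": force on the tool from outside, world axes, zero at the start; "ft_torque": the same for the moment, N m; "gripper_width": finger opening in m; "grip_force": force on a finger pad.
Only numpy, scipy, OpenCV 4.12 (cv2) and the standard library are available. Lean on these libraries where they do the work, as an engineer would, in place of code of your own. Each camera call takes 0.05 s, during which the arm holds its last target. There are 200 camera calls.

## Working session

There is one attempt and no reset: what is moved stays moved. The work goes in short steps, Python scripts to look and compute and a shell command to move; the robot and the scene stay as the last step left them, time stands still between calls to the robot, and variables do not carry over. Pictures are saved under pics/ and viewed, at most 10 in all, crops included, and the job is handed in when it is done.

```bash
mkdir -p pics; ls; cat > h.py <<'E'
import numpy as np, cv2
from plant import *
def K(im): return 192/np.tan(np.radians(im['fovy'])/2)
def cloud(im):
    z=im['range_z']; v,u=np.mgrid[:384,:512]; f=K(im)
    P=np.stack([(u-im['cx'])/f*z,(v-im['cy'])/f*z,z],-1)
    return (P-im['t'])@im['R']   # world = R^T(P-t)
E
python3 - <<'E'
from h import *
for n in ('scene','top'):
    im=get_image(n); cv2.imwrite(f'pics/{n}0.png',im['pixels']); np.savez(f'{n}0.npz',**im)
    print(n,im['fovy'],im['R'].round(3).tolist(),im['t'])
print(observe())
E
```

```text
pics
scene 48.79774098430204 [[0.713, 0.702, -0.002], [0.398, -0.406, -0.822], [-0.578, 0.585, -0.569]] [-0.36665339 -0.14675332  1.51643234]
top 52.94563793496561 [[-0.022, -1.0, 0.0], [-0.983, 0.022, -0.183], [0.183, -0.004, -0.983]] [0.00220468 0.52584452 1.11351833]
{'t': 0.1, 'joints': array([-1.21301883,  0.39913861,  0.04505945,  1.53776558, -0.01869577,
        1.20691436, -0.05071137]), 'qvel': array([ 1.91933489e-03, -4.32227535e-04,  4.96334775e-04, -3.20905364e-03,
        2.20269527e-04, -8.10404626e-04, -5.19220115e-05]), 'joint_torque': array([ 3.19688035e-03, -4.76256001e+01,  1.36996642e+00, -2.54951370e+01,
        1.20579466e-02,  5.06729222e-03,  1.61752169e-06]), 'eef_pos': array([0.28647271, 0.58296573, 0.30294927]), 'tcp_rot': array([-3.13979364e+00,  1.38108495e-04,  2.68489593e+00]), 'force': array([-1.0599454 ,  0.51377411,  0.02835927]), 'ft_torque': array([-0.03002465,  0.05381993, -0.00978155]), 'grip_force': 0.0, 'gripper_width': 0.08513616770964057}
```

View pics/scene0.png

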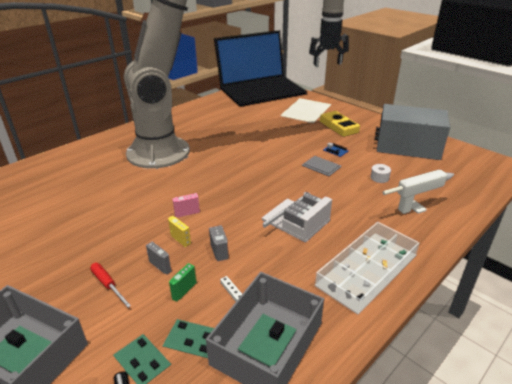

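View pics/top0.png

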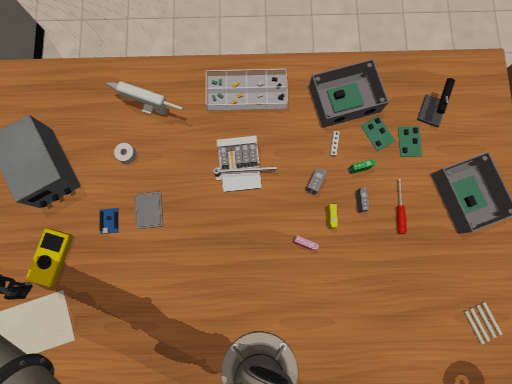

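The top view shows two grey modules, at (316,181), which looks thick, and at (363,200), which looks slim. The coloured look-alikes are pink (306,242), yellow (333,215) and green (362,166). The rack is at (240,165), with the keeper bar running from its pivot at (217,171) to (276,169). By the description the spare is the one at (363,200). I'll check that in a crop and measure.

```bash
python3 - <<'E'
from h import *
T=dict(np.load('top0.npz')); S=dict(np.load('scene0.npz'))
a=cv2.resize(T['pixels'][125:225,200:400],(800,400),interpolation=cv2.INTER_CUBIC)
b=cv2.resize(S['pixels'][180:290,130:350],(400,200),interpolation=cv2.INTER_CUBIC)
b2=np.zeros((200,800,3),np.uint8); b2[:,:400]=b
cv2.imwrite('pics/crop1.png',np.vstack([a,b2]))
W=cloud(T); print('table z',np.median(W[250:300,300:400,2]))
hi=W[...,2]
for n,(u0,u1,v0,v1) in dict(thick=(304,328,165,197),slim=(352,374,185,216),yellow=(325,342,200,230),green=(346,378,157,176),pink=(290,322,232,254)).items():
    m=np.zeros(hi.shape,bool); m[v0:v1,u0:u1]=1; m&=(hi>.048)&(hi<.066)
    P=W[m]; c,s,ang=cv2.minAreaRect(P[:,:2].astype(np.float32)*1000)
    print(n,m.sum(),'z',np.median(P[:,2]).round(4),'rect c',np.round(c,1),'size',np.round(s,1),round(ang,1),T['pixels'][m].mean(0).round())
for n,lo,h_,box in (('modtops',.058,.0685,(210,270,135,200)),('hood',.0705,.08,(210,270,130,200)),('bar',.04,.05,(205,285,160,182)),('ledge',.006,.014,(205,275,135,200))):
    m=np.zeros(hi.shape,bool); m[box[2]:box[3],box[0]:box[1]]=1; m&=(hi>lo)&(hi<h_)
    P=W[m]
    if len(P)>3:
        c,s,ang=cv2.minAreaRect(P[:,:2].astype(np.float32)*1000); print(n,len(P),np.median(P[:,2]).round(4),np.round(c,1),np.round(s,1),round(ang,2))
E
```

```text
table z 0.0004966913715921884
thick 263 z 0.0568 rect c [ 552.8 -187.9] size [34.  73.4] 63.1 [117. 121. 129.]
slim 168 z 0.0564 rect c [ 490.5 -325.3] size [69.4 20.7] 2.2 [113. 118. 126.]
yellow 167 z 0.0569 rect c [ 441.9 -230.4] size [20.4 69.3] 89.8 [ 46. 173. 179.]
green 155 z 0.0564 rect c [ 595.7 -333.1] size [20.3 71.2] 12.6 [ 79. 137.  70.]
pink 166 z 0.0565 rect c [ 363.8 -148. ] size [70.4 20. ] 65.9 [151. 139. 182.]
modtops 416 0.0662 [634.1  48.5] [ 61.6 107.7] 5.02
hood 302 0.0745 [643.9  48.8] [ 80.2 119.5] 6.5
bar 215 0.0459 [603.5  30. ] [ 39.6 189.2] 3.67
ledge 891 0.0105 [609.7  49.2] [211.7 208.6] 0.12
```

View pics/crop1.png

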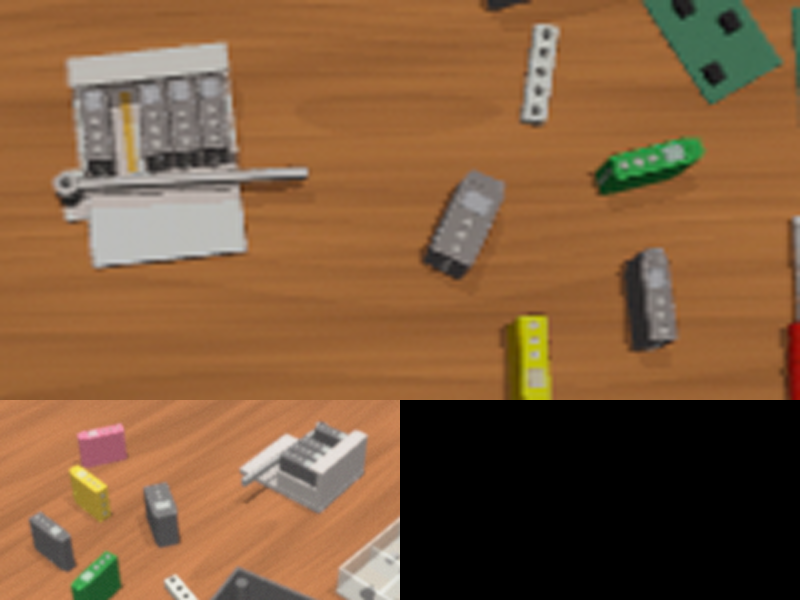

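The crop confirms the choice: the slim grey module is at about (363,200) and measures 70x20. Its light label, on the tapered side as on the racked modules, points to world +x (yaw about 0.04). The thick one at (316,181) is 34 mm wide. The empty place is second from left, with the brass strip at crop (128,130). The rack yaw is about 0.085. I'll move over the rack for a close look.

```bash
python3 -m creep '[[0.2,-0.5,0.05,0.33],[0.2,-0.5,0.05,0.33],[0.2,-0.5,0,0.33],[0.2,-0.5,0,0.33],[0.2,-0.5,0,0.33],[0.2,-0.5,0,0.33],[0.2,-0.5,0,0.33],[0.2,-0.5,0,0.33],[0.2,-0.5,0,0.33],[0.2,-0.5,0,0.33],[0.2,-0.5,0,0.33],[0,0,0,0]]' 0
cat >> h.py <<'E'
from scipy.spatial.transform import Rotation as Rn
def wrist():
    s=observe(); im=get_image('wrist'); M=np.eye(4); M[:3,:3]=Rn.from_euler('xyz',s['tcp_rot']).as_matrix(); M[:3,3]=s['eef_pos']
    G=np.linalg.inv(M@im['hand_eye']); im['R']=G[:3,:3]; im['t']=G[:3,3]; return s,im
E
python3 - <<'E'
from h import *
s,im=wrist(); np.savez('w1.npz',**im); cv2.imwrite('pics/w1.png',im['pixels']); print(s['eef_pos'],s['tcp_rot'],im['hand_eye'].round(3).tolist(),im['fovy'])
E
```

```text
t: 1.6
eef_pos: [0.5073, 0.0283, 0.3138]
tcp_rot: [-3.139, 0.0, -3.063]
force: [1.2, 1.1, 0.1]
gripper_width: -0.0001
grip_force: 0.0
[0.50731381 0.02825956 0.31383157] [-3.13945448e+00  1.68476006e-05 -3.06280020e+00] [[-0.0, -0.945, -0.327, 0.085], [1.0, -0.0, -0.0, 0.0], [0.0, -0.327, 0.945, -0.07], [0.0, 0.0, 0.0, 1.0]] 69.10715632895577
```

View pics/w1.png

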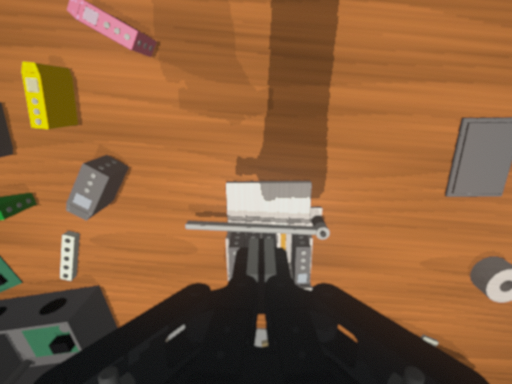

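The wrist view shows the ledge front edge from (228,182) to (310,182), and the bar from (187,226) to its pivot at (321,233). The fingers hide part of the row. I'll compute the rack frame from the ledge edges and pivot.

```bash
python3 - <<'E'
from h import *
im=dict(np.load('w1.npz')); W=cloud(im); px=im['pixels'].astype(int)
# ledge: low saturation, bright, z 6..14mm
hsv=cv2.cvtColor(im['pixels'],cv2.COLOR_BGR2HSV)
m=np.zeros((384,512),bool); m[170:225,215:325]=1
m&=(hsv[...,1]<60)&(hsv[...,2]>120)&(abs(W[...,2]-.0105)<.006)
P=W[m][:,:2]*1000; c,s,a=cv2.minAreaRect(P.astype(np.float32)); print('ledge',len(P),np.round(c,1),np.round(s,1),round(a,2))
rows=[(u,np.where(m[:,u])[0].min()) for u in range(232,308,4)]
e=np.array([W[v,u,:2] for u,v in rows])*1000; k=np.polyfit(e[:,1],e[:,0],1); print('front edge dx/dy',k)
b=np.zeros((384,512),bool); b[215:245,180:335]=1; b&=(abs(W[...,2]-.0465)<.005)
Q=W[b]*1000; 
far=b.copy(); far[:,312:]=0; far[:,235:]=0
q=W[far]*1000; kb=np.polyfit(q[:,1],q[:,0],1); print('bar',len(q),kb,'ymin',q[:,1].min(),'z',np.median(q[:,2]))
pm=np.zeros((384,512),bool); pm[215:245,311:335]=1; pm&=(W[...,2]>.036)&(W[...,2]<.08)
p=W[pm]*1000; print('pivot',len(p),p.min(0),p.max(0),p.mean(0))
# top view fronts/hood
T=dict(np.load('top0.npz')); V=cloud(T)*1000
for lo,hi_ in((70.5,80),(60,69)):
    h=np.zeros((384,512),bool); h[130:176,212:265]=1; h&=(V[...,2]>lo)&(V[...,2]<hi_); 
    n,l,st,ce=cv2.connectedComponentsWithStats(h.astype(np.uint8)); i=1+st[1:,4].argmax(); p=V[l==i][:,:2]
    print(lo,len(p),[np.round(x,2) for x in cv2.minAreaRect(p.astype(np.float32))])
E
```

```text
ledge 3560 [563.8  51.2] [ 66.8 137.9] 3.65
front edge dx/dy [-8.54187935e-02  5.35856736e+02]
bar 325 [4.92272739e-02 5.92047327e+02] ymin -68.12657048580347 z 45.33194795372798
pivot 214 [576.80917628 100.96517696  36.05779178] [607.35942464 124.67593679  51.82016302] [584.72530599 112.91753363  45.43899871]
70.5 285 [array([667.67,  51.77]), array([ 32.87, 119.2 ]), np.float64(4.5)]
60 322 [array([636.17,  26.58]), array([61.41, 63.64]), np.float64(5.01)]
```

```bash
cat >> h.py <<'E'
def ray(im,u,v,z):
    d=np.array([(u-im['cx'])/K(im),(v-im['cy'])/K(im),1])@im['R']; o=-im['t']@im['R']
    return o+d*(z-o[2])/d[2]
E
python3 - <<'E'
from h import *
T=dict(np.load('top0.npz'));w=dict(np.load('w1.npz'))
for n,im,L in (('top',T,[(216.5,172),(276.8,168.3)]),('wrist',w,[(321,233),(187,226)])):
    P=[ray(im,*p,.047)*1000 for p in L]; d=P[1]-P[0]; print(n,[p.round(1) for p in P],np.linalg.norm(d),'psi-th',np.arctan2(d[0],-d[1]))
P=.001*np.array([590,120]);psi=.085
p=np.mean([ray(T,216.5,172,.047),ray(w,321,233,.047)],0)[:2]
for th in(0.05,.4,.8,1.2,1.5,1.75):
    a=psi-th; d=np.array([np.sin(a),-np.cos(a)]);n=np.array([np.cos(a),np.sin(a)])
    print(th,'open finger',((p+.158*d+.024*n)*1000).round(),'shut finger',((p+.158*d-.02*n)*1000).round())
E
```

```text
top [array([583., 116.,  47.]), array([590.5, -67.8,  47. ])] 184.01280876539707 psi-th 0.040457140733423456
wrist [array([586.4, 114.7,  47. ]), array([590.3, -64.5,  47. ])] 179.23228074240438 psi-th 0.02198111921708196
0.05 open finger [614. -42.] shut finger [570. -43.]
0.4 open finger [559. -42.] shut finger [517. -29.]
0.8 open finger [499. -20.] shut finger [466.   9.]
1.2 open finger [453.  24.] shut finger [434.  64.]
1.5 open finger [432.  67.] shut finger [426. 111.]
1.75 open finger [425. 106.] shut finger [429. 150.]
```

```bash
python3 -m creep '[[0.3,-0.18,0,0],[0.3,-0.18,0,0],[0.3,-0.18,0,0],[0.3,-0.18,0,0],[0,0,-0.4,0],[0,0,-0.4,0],[0,0,-0.4,0],[0,0,-0.4,0],[0,0,-0.4,0],[0,0,-0.2,0],[0,0,0,0]]' 0
```

```text
t: 3.02
eef_pos: [0.6268, -0.0378, 0.0936]
tcp_rot: [3.141, -0.0, -3.053]
force: [1.0, 0.1, -0.4]
gripper_width: 0.0002
grip_force: 0.0
```

```bash
python3 -m creep '[[-0.16,-0.03,0,0],[-0.17,-0.03,0,0],[-0.17,-0.01,0,0],[-0.17,0,0,0],[-0.15,0.06,0,0],[-0.15,0.06,0,0],[-0.15,0.08,0,0],[-0.15,0.1,0,0],[-0.12,0.12,0,0],[-0.12,0.13,0,0],[-0.12,0.14,0,0],[0,0,0,0]]' 0
python3 -m creep '[[-0.1,0.15,0,0],[-0.08,0.15,0,0],[-0.06,0.15,0,0],[-0.04,0.15,0,0],[-0.02,0.15,0,0],[0,0.12,0,0],[0,0,0,0],[0,-0.2,0,0],[0,-0.2,0.3,0],[0,-0.4,0.5,0],[0,-0.4,0.5,0],[0,0,0,0]]' 0
```

```text
t: 4.53
eef_pos: [0.4625, 0.025, 0.0938]
tcp_rot: [3.141, -0.001, -3.051]
force: [-0.2, -0.6, -1.1]
gripper_width: 0.0001
grip_force: 0.0
t: 6.02
eef_pos: [0.4357, -0.011, 0.225]
tcp_rot: [3.141, 0.008, -3.061]
force: [-0.1, 0.1, -0.2]
gripper_width: 0.0001
grip_force: 0.0
```

```bash
python3 - <<'E'
from h import *
s=observe(); print(s['eef_pos'],s['tcp_rot'],s['t'])
im=get_image('top'); np.savez('top1.npz',**im); cv2.imwrite('pics/top1.png',cv2.resize(im['pixels'][125:275,190:390],(800,600)))
E
```

```text
[ 0.43573647 -0.01104376  0.22496019] [ 3.14063425  0.0081529  -3.06066911] 6.025
```

View pics/top1.png

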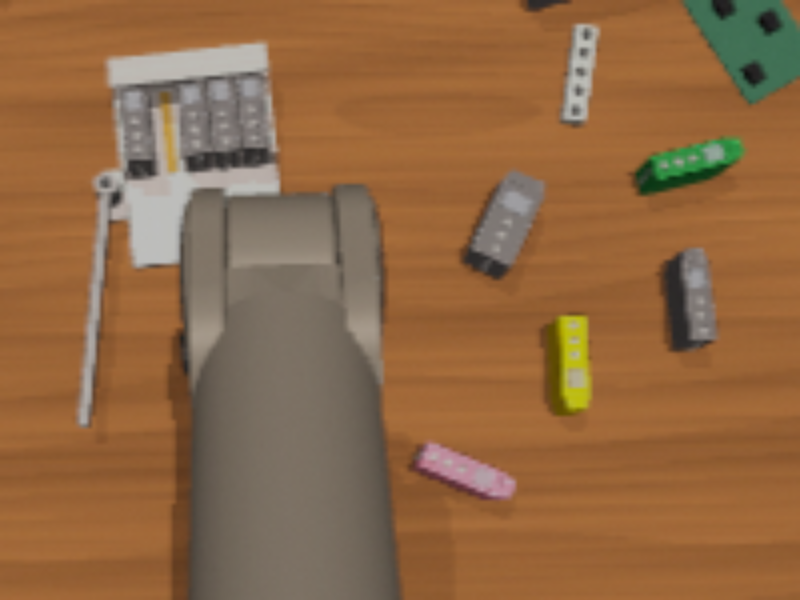

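The bar is open at about 1.7 rad (crop: pivot (107,183), free end (85,422)), and the row is undisturbed. I'll move above the spare.

```bash
python3 -m creep '[[0.08,-0.4,0,-0.1],[0.08,-0.4,0,-0.1],[0.07,-0.4,0,-0.1],[0.07,-0.4,0,0],[0.07,-0.4,0,0],[0.06,-0.4,0,0],[0.06,-0.4,0,0],[0.06,-0.34,0,0],[0,0,0,0]]' 60
python3 - <<'E'
from h import *
s,im=wrist(); W=cloud(im)*1000; print(s['eef_pos'],s['tcp_rot'])
m=(abs(W[...,2]-56)<6)&(abs(W[...,0]-490)<60)&(abs(W[...,1]+325)<30)
P=W[m]; print(len(P),np.median(P[:,2]),[np.round(x,2) for x in cv2.minAreaRect(P[:,:2].astype(np.float32))])
cv2.imwrite('pics/w2.png',im['pixels'])
T=dict(np.load('top1.npz')); h=cv2.cvtColor(T['pixels'],cv2.COLOR_BGR2HSV)
b=np.zeros((384,512),bool); b[140:172,222:246]=1; b&=(h[...,1]>90)&(h[...,0]>8)&(h[...,0]<32)
n,l,st,ce=cv2.connectedComponentsWithStats(b.astype(np.uint8)); i=1+st[1:,4].argmax(); print(st[i],ce[i],'strip',ray(T,*ce[i],.011)*1000)
V=cloud(T)*1000
m=np.zeros((384,512),bool); m[140:172,212:262]=1; m&=(V[...,2]>60)&(V[...,2]<69.5)
n,l,st,ce=cv2.connectedComponentsWithStats(m.astype(np.uint8))
for i in range(1,n):
    if st[i,4]>20: print(st[i,4],[np.round(x,2) for x in cv2.minAreaRect(V[l==i][:,:2].astype(np.float32))])
E
```

```text
t: 7.2
eef_pos: [0.4879, -0.3232, 0.2195]
tcp_rot: [-3.141, -0.003, -3.102]
force: [-0.8, 0.8, 0.3]
gripper_width: 0.0598
grip_force: 0.0
[ 0.48792684 -0.32321715  0.21946315] [-3.14136867 -0.00348887 -3.10192463]
1624 55.82889530832115 [array([ 488.17, -326.17]), array([70.2 , 20.01]), np.float64(2.53)]
[230 148   4  20  46] [231.58695652 156.7826087 ] strip [639.84162995  71.98774124  11.        ]
350 [array([634.8,  26.5]), array([59.45, 63.58]), np.float64(4.64)]
118 [array([630.29,  92.23]), array([61.76, 19.97]), np.float64(4.55)]
```

View pics/w2.png

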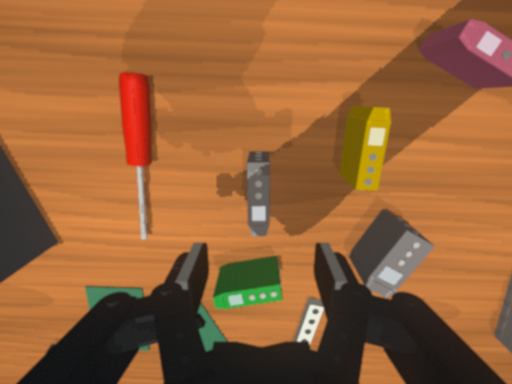

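The wrist view has the spare at (258,192), with its label on the lower side, which is +x. That makes the tapered end +x, which matches how yellow and green look. Now to grasp it.

```bash
python3 -m creep '[[0.01,-0.03,-0.3,0],[0,0,-0.3,0],[0,0,-0.3,0],[0,0,-0.2,0],[0,0,-0.2,0],[0,0,0,0]]' 60
python3 -m creep '[[0,0,0,0],[0,0,0,0],[0,0,0,0],[0,0,0,0],[0,0,0,0]]' 0 30
python3 -m creep '[[0,0,0.2,0],[0,0,0.4,0],[0,0,0.4,0],[0,0,0,0]]'
```

```text
t: 8.0
eef_pos: [0.489, -0.3236, 0.09]
tcp_rot: [3.14, -0.003, -3.098]
force: [0.0, 0.7, 0.1]
gripper_width: 0.0596
grip_force: 0.0
t: 8.62
eef_pos: [0.4903, -0.3252, 0.0926]
tcp_rot: [-3.141, 0.002, -3.099]
force: [0.1, 0.7, 6.6]
gripper_width: 0.0195
grip_force: 33.2
t: 9.12
eef_pos: [0.4911, -0.3261, 0.1955]
tcp_rot: [-3.138, 0.006, -3.099]
force: [0.4, -0.0, -2.1]
gripper_width: 0.0197
grip_force: 32.2
```

```bash
python3 -m creep '[[0.09,0.4,0,0.06],[0.09,0.4,0,0.05],[0.09,0.4,0,0.05],[0.09,0.4,0,0.05],[0.09,0.4,0,0.05],[0.09,0.4,0,0],[0.09,0.4,0,0],[0.07,0.4,0,0],[0.05,0.4,0,0],[0.04,0.31,0,0],[0,0,0,0],[0,0,0,0]]'
python3 - <<'E'
from h import *
s,im=wrist(); W=cloud(im)*1000; print(s['eef_pos'],s['tcp_rot'])
cv2.imwrite('pics/w3.png',im['pixels'])
z=s['eef_pos'][2]*1000-92.6+56
m=(abs(W[...,2]-z)<5)&(abs(W[...,0]-570)<45)&(abs(W[...,1]-65)<20); P=W[m]
print(z,len(P),P[:,0].min() if len(P) else 0,[np.round(x,2) for x in cv2.minAreaRect(P[:,:2].astype(np.float32))])
E
```

```text
t: 10.62
eef_pos: [0.5679, 0.0652, 0.1909]
tcp_rot: [-3.141, -0.002, -3.06]
force: [0.8, -0.0, -1.3]
gripper_width: 0.0197
grip_force: 32.1
[0.5679294  0.06523792 0.19093449] [-3.14057038e+00 -1.73658115e-03 -3.06046603e+00]
154.3344930978384 6253 529.8630571435405 [array([563.66,  63.3 ]), array([38.84, 68.5 ]), np.float64(75.67)]
```

View pics/w3.png

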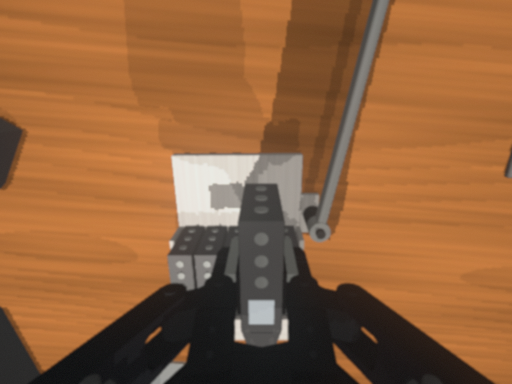

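Wrist view: the spare is held upright at (262,185)–(262,340) with its label at the far end. The ledge corners show at (173,155) and (303,154). I'll check the lateral alignment from these.

```bash
python3 - <<'E'
from h import *
s,im=wrist()
a=ray(im,173,155,.0105)*1000;b=ray(im,303,154,.0105)*1000
print(a,b,np.linalg.norm(a-b),'psi',np.arctan2(-(b-a)[0],(b-a)[1])); m=(a+b)/2
psi=.082; c,s_=np.cos(psi),np.sin(psi); lat=lambda p:-p[0]*s_+p[1]*c
print('slot lat from ledge',lat(m)+22,'slot lon', m[0]*c+m[1]*s_+105)
W=cloud(im)*1000; z=154
mk=(abs(W[...,2]-z)<4); mk[:, :236]=0; mk[:,288:]=0; mk[:180]=0; mk[342:]=0
for v in (190,210,230,250,310,320,330):
    u=np.where(mk[v])[0]
    if len(u): print(v,u.min(),u.max(),W[v,u.min()].round(1),W[v,u.max()].round(1),'lat mid',lat((W[v,u.min()]+W[v,u.max()])/2).round(2))
print('tcp lat',lat(observe()['eef_pos']*1000))
E
```

```text
[537.7788129  -18.00772537  10.5       ] [527.47982551  99.37373352  10.5       ] 117.83240654251074 psi 0.08751536187217364
slot lat from ledge 18.919629605610936 slot lon 639.1718916379222
230 238 283 [536.3  52.3 154.8] [534.9  71.3 154.6] lat mid 17.72
250 238 283 [547.2  52.7 152.6] [545.3  72.5 153. ] lat mid 17.65
310 236 285 [576.9  53.6 156.1] [575.5  76.4 155.5] lat mid 17.62
320 240 281 [584.8  55.8 153.6] [582.6  75.4 154.4] lat mid 17.53
330 241 280 [590.4  56.6 154.2] [589.4  75.6 153.6] lat mid 17.58
tcp lat 17.689359735479485
```

```bash
python3 -m creep '[[0.02,0.005,-0.2,0],[0,0,-0.2,0],[0,0,-0.2,0],[0,0,-0.15,0],[0,0,-0.05,0],[0,0,0,0],[0,0,0,0]]'
```

```text
t: 11.6
eef_pos: [0.5712, 0.0668, 0.1122]
tcp_rot: [3.141, 0.001, -3.06]
force: [-0.4, 0.0, -2.4]
gripper_width: 0.0199
grip_force: 32.1
```

```bash
python3 -m creep '[[0,-0.01,-0.04,0],[0,0,-0.03,0],[0,0,0,0],[0,0,0,0],[0,0,0,0]]'
```

```text
t: 12.22
eef_pos: [0.5708, 0.0658, 0.1046]
tcp_rot: [3.141, 0.0, -3.06]
force: [0.3, -0.3, -0.8]
gripper_width: 0.0195
grip_force: 32.1
```

```bash
python3 -m creep '[[0,-0.005,-0.015,0],[0,0,-0.005,0],[0,0,0,0],[0,0,0,0]]'
```

```text
t: 12.72
eef_pos: [0.5706, 0.0652, 0.1026]
tcp_rot: [3.141, -0.0, -3.06]
force: [-1.6, -0.3, 0.7]
gripper_width: 0.0195
grip_force: 32.4
```

Force z has risen, so it is standing on the ledge. I'll open narrowly (the bar and neighbours leave room) and back straight up.

```bash
python3 -m creep '[[0,0,0,0],[0,0,0,0],[0,0,0,0],[0,0,0,0]]' 36
python3 -m creep '[[0,0,0.2,0],[0,0,0.4,0],[0,0,0.4,0],[-0.3,-0.02,0.2,0],[-0.4,-0.03,0,0],[-0.4,-0.03,0,0],[0,0,0,0]]' 36
python3 - <<'E'
from h import *
s,im=wrist(); W=cloud(im)*1000; print(s['eef_pos'],s['tcp_rot']); np.savez('w4.npz',**im)
cv2.imwrite('pics/w4.png',im['pixels'])
m=(abs(W[...,2]-66.5)<5)&(abs(W[...,0]-570)<33)&(abs(W[...,1]-65)<20); P=W[m]
print(len(P),P[:,2].mean(),[np.round(x,2) for x in cv2.minAreaRect(P[:,:2].astype(np.float32))])
E
```

```text
t: 13.22
eef_pos: [0.5707, 0.0653, 0.1026]
tcp_rot: [3.141, 0.0, -3.06]
force: [-0.9, 0.2, 0.2]
gripper_width: 0.0358
grip_force: 0.0
t: 14.1
eef_pos: [0.4582, 0.0568, 0.2233]
tcp_rot: [3.139, -0.001, -3.06]
force: [0.2, 0.7, 0.3]
gripper_width: 0.0361
grip_force: 0.0
[0.45816296 0.05677018 0.22328295] [ 3.13914875e+00 -1.06184173e-03 -3.06003320e+00]
1109 65.73031291390615 [array([569.98,  65.17]), array([65.98, 38.9 ]), np.float64(0.1)]
```

View pics/w4.png

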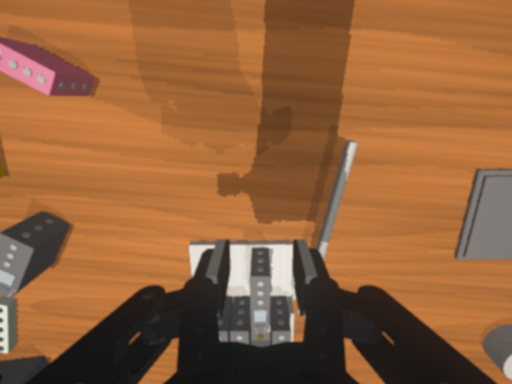

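The spare stands on the ledge at (260,280), tapered end at the gap between neighbours around (235,315) and (283,310). I'll check its line numerically.

```bash
python3 - <<'E'
from h import *
im=dict(np.load('w4.npz')); W=cloud(im)*1000; psi=.082; c,s=np.cos(psi),np.sin(psi)
lat=-W[...,0]*s+W[...,1]*c; lon=W[...,0]*c+W[...,1]*s
hi=(W[...,2]>60)&(W[...,2]<71); hi[:,:200]=0; hi[:,312:]=0; hi[350:]=0
for l0 in range(536,664,8):
    m=hi&(abs(lon-l0)<3); q=np.sort(lat[m]); 
    if len(q)<4: continue
    cuts=np.where(np.diff(q)>1.5)[0]; seg=np.split(q,cuts+1); print(l0,[(round(float(g[0]),1),round(float(g[-1]),1)) for g in seg if len(g)>2])
E
```

```text
536 [(8.7, 27.3)]
544 [(8.7, 27.2)]
552 [(8.6, 27.3)]
560 [(8.5, 27.3)]
568 [(8.4, 27.4)]
576 [(8.3, 27.5)]
584 [(8.2, 27.5)]
592 [(8.1, 27.6)]
600 [(9.0, 26.6)]
608 [(-24.5, -16.1), (-14.2, 5.8), (16.2, 24.6), (29.9, 49.8)]
616 [(-24.6, -16.0), (-13.3, 5.7), (29.9, 49.9)]
624 []
```

Neighbour faces at lat 5.8 and 29.9 put the gap centre at 17.85, and the spare centre is at 17.9, so it is lined up. I'll close the fingers and come down in front of it.

```bash
python3 -m creep '[[0.2,0.01,0,0],[0.2,0.01,-0.2,0],[0,0,-0.3,0],[0,0,-0.3,0],[0,0,-0.3,0],[0,0,-0.15,0],[0,0,0,0],[0,0,0,0]]' 0
```

```text
t: 15.15
eef_pos: [0.5019, 0.0593, 0.0986]
tcp_rot: [3.141, 0.002, -3.06]
force: [-0.1, -0.4, 0.8]
gripper_width: -0.0
grip_force: 0.0
```

```bash
python3 -m creep '[[0.1,0.008,0,0],[0.1,0.008,0,0],[0.1,0.008,0,0],[0.1,0.008,0,0],[0.1,0.008,0,0],[0.1,0.009,0,0],[0.08,0.007,0,0],[0.07,0.006,0,0],[0,0,0,0],[0,0,0,0]]' 0
python3 - <<'E'
from h import *
s,im=wrist(); W=cloud(im)*1000; psi=.082; c,sn=np.cos(psi),np.sin(psi)
e=s['eef_pos']*1000; print('tcp lon',e[0]*c+e[1]*sn,'lat',-e[0]*sn+e[1]*c)
im2=get_image('top'); np.savez('top2.npz',**im2); np.savez('w5.npz',**im)
a=im['pixels'][180:384,160:364]; b=im2['pixels'][125:225,190:290]
cv2.imwrite('pics/c5.png',np.hstack([cv2.resize(a,(400,400)),cv2.resize(b,(400,400))]))
E
```

```text
t: 16.4
eef_pos: [0.5758, 0.0655, 0.0976]
tcp_rot: [3.142, 0.0, -3.06]
force: [0.2, 0.5, 0.1]
gripper_width: 0.0003
grip_force: 0.0
tcp lon 579.2166149261093 lat 18.112258348241852
```

View pics/c5.png

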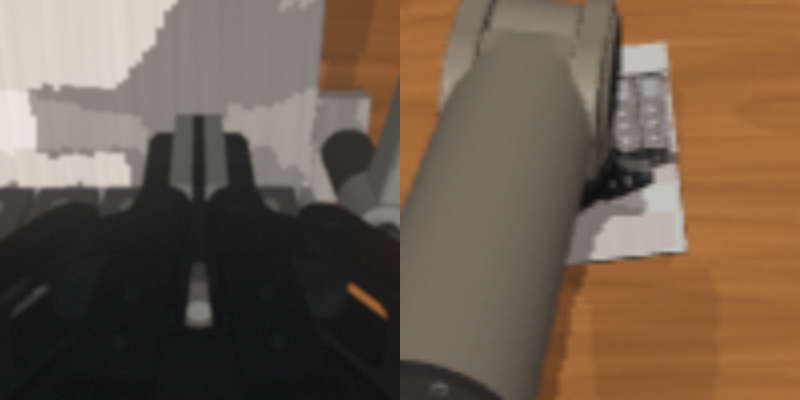

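The gripper hides the spare from both cameras. I'll push 8 mm more, short of flush, then back off and measure the rest.

```bash
python3 -m creep '[[0.04,0.003,0,0],[0.04,0.003,0,0],[0,0,0,0],[0,0,0,0]]' 0
python3 -m creep '[[-0.2,-0.016,0,0],[-0.2,-0.016,0.3,0],[-0.4,-0.03,0.4,0],[-0.4,-0.03,0.4,0],[0,0,0.1,0],[0,0,0,0]]' 0
cat > m.py <<'E'
from h import *
s,im=wrist(); W=cloud(im)*1000; psi=.082; c,sn=np.cos(psi),np.sin(psi)
print(s['eef_pos'],s['t'])
lat=-W[...,0]*sn+W[...,1]*c; lon=W[...,0]*c+W[...,1]*sn
ok=(W[...,2]>20)&(W[...,2]<71)
for n,l0 in (('L',40),('spare',17.9),('R1',-4.2),('R2',-26)):
    r=[]
    for zz in (30,40,50,60):
        q=lon[ok&(abs(lat-l0)<6)&(abs(W[...,2]-zz)<4)&(lon>585)&(lon<625)]
        if len(q)>3: r.append((zz,len(q),round(float(np.median(q)),1)))
    t=ok&(abs(lat-l0)<14)&(W[...,2]>63)&(lon>596)&(lon<640); 
    print(n,r,'top min lon',np.percentile(lon[t],2).round(1) if t.sum()>5 else None)
m=ok&(W[...,2]>62)&(lon>606)&(lon<614); q=np.sort(lat[m]); print([(round(float(g[0]),1),round(float(g[-1]),1)) for g in np.split(q,np.where(np.diff(q)>.8)[0]+1) if len(g)>2])
E
python3 m.py
```

```text
t: 17.0
eef_pos: [0.5839, 0.0661, 0.0976]
tcp_rot: [3.142, 0.001, -3.06]
force: [-0.2, 0.1, -0.5]
gripper_width: -0.0001
grip_force: 0.0
t: 17.75
eef_pos: [0.4648, 0.0574, 0.2184]
tcp_rot: [3.14, 0.003, -3.059]
force: [0.3, 0.0, -0.5]
gripper_width: -0.0004
grip_force: 0.0
[0.46477992 0.05735398 0.21840661] 17.75
L [] top min lon None
spare [(50, 12, 598.0), (60, 48, 598.4)] top min lon 598.2
R1 [] top min lon None
R2 [] top min lon None
[(14.2, 14.2), (15.2, 15.3), (16.2, 16.3), (17.3, 17.3), (18.3, 18.3), (19.3, 19.3), (20.3, 20.3), (21.4, 21.4), (22.4, 22.4), (23.4, 23.4)]
```

```bash
python3 -m creep '[[-0.25,0.02,0.3,0],[-0.15,0.02,0.3,0],[0,0,0.3,0],[0,0,0,0]]' 85; sed -i 's/lon>585/lon>590/' m.py; python3 m.py
```

```text
t: 18.3
eef_pos: [0.4254, 0.0614, 0.3086]
tcp_rot: [3.141, 0.003, -3.06]
force: [-0.3, 0.5, -0.1]
gripper_width: 0.0722
grip_force: 0.0
[0.42537264 0.06143337 0.30860317] 18.3
L [(30, 27, 603.5), (40, 30, 603.4), (50, 27, 603.4), (60, 36, 603.5)] top min lon 602.6
spare [(30, 28, 598.2), (40, 32, 598.2), (50, 30, 598.2), (60, 35, 598.4)] top min lon 598.4
R1 [(30, 25, 603.7), (40, 31, 603.7), (50, 27, 603.5), (60, 39, 603.9)] top min lon 603.5
R2 [(30, 29, 603.8), (40, 30, 603.3), (50, 28, 603.8), (60, 37, 603.9)] top min lon 603.7
[(-57.6, -57.2), (-56.0, -55.5), (-54.7, -54.3), (-53.4, -53.2), (-52.2, -51.5), (-50.6, -50.1), (-49.1, -48.7), (-47.7, -47.5), (-46.6, -46.1), (-45.2, -43.4), (-42.4, -42.1), (-41.0, -40.6), (-39.6, -38.0), (-35.5, -35.0), (-34.1, -33.7), (-32.7, -32.4), (-31.4, -31.0), (-29.9, -29.6), (-28.4, -28.3), (-27.2, -26.9), (-25.7, -25.5), (-24.4, -24.1), (-23.1, -22.7), (-21.8, -21.4), (-20.5, -20.1), (-19.0, -18.6), (-17.6, -17.3), (-16.3, -16.2), (-13.5, -13.1), (-12.1, -11.8), (-10.8, -10.5), (-9.3, -9.2), (-8.0, -7.8), (-6.6, -6.4), (-5.1, -5.0), (-3.7, -3.6), (-2.3, -2.2), (-1.1, -0.9), (0.3, 0.5), (1.7, 1.9), (3.0, 3.2), (4.4, 4.6), (5.8, 5.8), (8.6, 8.7), (10.0, 10.0), (11.3, 11.5), (12.7, 12.8), (14.1, 14.2), (15.5, 15.6), (16.9, 16.9), (18.2, 18.3), (19.6, 19.7), (21.0, 21.0), (22.4, 22.4), (23.7, 23.8), (25.1, 25.1), (26.5, 26.5), (30.6, 30.6), (32.0, 32.0), (33.3, 33.4), (34.7, 34.8), (36.1, 36.2), (37.5, 37.5), (38.8, 38.9), (40.2, 40.2), (41.6, 41.6), (43.0, 43.0), (44.3, 44.4), (45.7, 45.8), (47.0, 47.1), (48.4, 48.5)]
```

The spare's front is 5.3 mm short of flush, square and central. I'll do the final push.

```bash
python3 -m creep '[[0.3,0,0,0],[0.3,0.01,-0.3,0],[0.4,0.01,-0.4,0],[0.3,0.01,-0.4,0],[0,0,-0.4,0],[0,0,-0.4,0],[0,0,-0.2,0],[0,0,0,0],[0,0,0,0]]' 0
```

```text
t: 19.48
eef_pos: [0.5546, 0.0638, 0.0985]
tcp_rot: [3.141, 0.002, -3.06]
force: [-0.1, -0.2, 0.2]
gripper_width: 0.0001
grip_force: 0.0
```

```bash
python3 -m creep '[[0.1,0.008,0,0],[0.1,0.008,0,0],[0.06,0.005,0,0],[0.04,0.003,0,0],[0.02,0.002,0,0],[0.015,0,0,0],[0,0,0,0],[0,0,0,0]]' 0
```

```text
t: 20.48
eef_pos: [0.587, 0.0665, 0.0975]
tcp_rot: [3.141, -0.0, -3.06]
force: [-2.3, 0.7, 0.3]
gripper_width: 0.0001
grip_force: 0.0
```

```bash
python3 -m creep '[[0.015,0.001,0,0],[0,0,0,0],[0,0,0,0]]' 0
python3 -m creep '[[-0.2,-0.016,0,0],[-0.2,-0.016,0.3,0],[-0.4,-0.01,0.5,0],[-0.4,0,0.5,0],[-0.4,0,0.5,0],[0,0,0.3,0],[0,0,0,0]]' 85;  sed -i '$d' m.py; python3 m.py
```

```text
t: 20.85
eef_pos: [0.5888, 0.0666, 0.0976]
tcp_rot: [3.141, 0.0, -3.06]
force: [-0.5, -0.4, -0.5]
gripper_width: -0.0001
grip_force: 0.0
t: 21.72
eef_pos: [0.433, 0.0629, 0.3066]
tcp_rot: [3.137, 0.007, -3.059]
force: [-0.3, -0.0, 0.1]
gripper_width: 0.0851
grip_force: 0.0
[0.43295149 0.06285212 0.30660162] 21.725
L [(30, 26, 603.9), (40, 34, 603.6), (50, 28, 603.3), (60, 33, 603.5)] top min lon 603.3
spare [(30, 23, 603.0), (40, 29, 603.0), (50, 26, 603.0), (60, 35, 603.1)] top min lon 602.9
R1 [(30, 26, 603.7), (40, 31, 603.6), (50, 33, 603.9), (60, 37, 603.8)] top min lon 603.5
R2 [(30, 25, 603.9), (40, 29, 603.7), (50, 31, 603.6), (60, 34, 603.9)] top min lon 603.8
```

The spare is flush within 0.7 mm and the neighbours haven't moved. Next is shutting the bar: I'll come down on its outer (left) side.

```bash
python3 -m creep '[[0,0.4,0,0],[0,0.4,0,0],[0,0.3,0,0],[0,0,-0.4,0],[0,0,-0.4,0],[0,0,-0.4,0],[0,0,-0.4,0],[0,0,-0.4,0],[0,0,-0.12,0],[0,0,0,0],[0,0,0,0]]' 0
```

```text
t: 23.15
eef_pos: [0.4325, 0.1727, 0.093]
tcp_rot: [3.141, 0.002, -3.06]
force: [0.9, -0.1, 0.0]
gripper_width: -0.0003
grip_force: 0.0
```

```bash
python3 -m creep '[[-0.01,-0.15,0,0],[-0.01,-0.15,0,0],[-0.01,-0.16,0,0],[0,-0.16,0,0],[0.02,-0.15,0,0],[0.03,-0.15,0,0],[0.04,-0.15,0,0],[0.06,-0.15,0,0],[0.08,-0.15,0,0],[0.08,-0.14,0,0],[0.1,-0.13,0,0],[0,0,0,0]]' 0
```

```text
t: 24.65
eef_pos: [0.4705, 0.007, 0.092]
tcp_rot: [-3.141, 0.001, -3.062]
force: [-0.1, -0.5, -0.5]
gripper_width: 0.0002
grip_force: 0.0
```

```bash
python3 -m creep '[[0.11,-0.1,0,0],[0.12,-0.1,0,0],[0.12,-0.09,0,0],[0.12,-0.07,0,0],[0.12,-0.06,0,0],[0.12,-0.05,0,0],[0.12,-0.03,0,0],[0.08,-0.01,0,0],[0.05,0,0,0],[0.05,0,0,0],[0,0,0,0],[0,0,0,0]]' 0
```

```text
t: 26.15
eef_pos: [0.5705, -0.0424, 0.092]
tcp_rot: [3.141, 0.0, -3.06]
force: [-0.7, 0.2, -0.1]
gripper_width: -0.0003
grip_force: 0.0
```

```bash
python3 -m creep '[[0.03,0,0,0],[0.03,0,0,0],[0.015,0,0,0],[0,0,0,0],[0,0,0,0]]' 0
python3 -m creep '[[-0.2,0,0,0],[-0.2,0,0.3,0],[-0.4,0.2,0.5,0],[-0.4,0.3,0.5,0],[-0.2,0.3,0.5,0],[0,0.2,0.3,0],[0,0,0,0]]' 85; python3 m.py
python3 - <<'E'
from h import *
s,im=wrist(); cv2.imwrite('pics/w9.png',im['pixels']); W=cloud(im)*1000
psi=.084; c,sn=np.cos(psi),np.sin(psi); lat=-W[...,0]*sn+W[...,1]*c; lon=W[...,0]*c+W[...,1]*sn
m=(abs(W[...,2]-45.5)<2.5)&(lon>575)&(lon<603)&(lat<60)&(lat>-125)
for a in range(-120,60,20):
    q=lon[m&(abs(lat-a)<10)]; print(a,len(q),np.median(q).round(1) if len(q) else None)
E
```

```text
t: 26.78
eef_pos: [0.5782, -0.0426, 0.0921]
tcp_rot: [-3.142, 0.0, -3.06]
force: [-0.5, 0.1, -0.2]
gripper_width: -0.0002
grip_force: 0.0
t: 27.65
eef_pos: [0.4466, 0.0545, 0.2952]
tcp_rot: [3.139, 0.006, -3.056]
force: [-0.2, -1.0, 0.1]
gripper_width: 0.0848
grip_force: 0.0
[0.44661914 0.05446    0.29519287] 27.65
L [(40, 30, 603.3), (50, 42, 603.4), (60, 36, 603.7)] top min lon 603.3
spare [(40, 35, 602.9), (50, 36, 602.8), (60, 37, 603.1)] top min lon 603.0
R1 [(30, 8, 603.7), (40, 31, 603.3), (50, 39, 603.6), (60, 38, 603.7)] top min lon 603.4
R2 [(30, 17, 603.9), (40, 31, 603.7), (50, 35, 604.0), (60, 36, 604.1)] top min lon 603.6
-120 0 None
-100 0 None
-80 75 586.2
-60 87 587.1
-40 81 587.8
-20 85 588.7
0 83 589.4
20 98 591.2
40 86 590.7
```

View pics/w9.png

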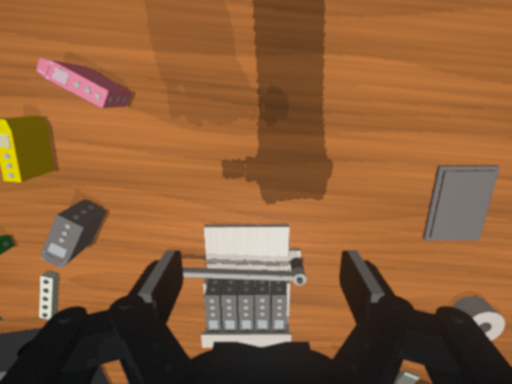

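The bar runs from (183,273) to its pivot at (299,278), which is about 0.04 rad, so it is shut. Five modules stand flush in the rack and the gripper is clear of everything.

```bash
python3 -c "from plant import *; print(hand_in())"
```

```text
the job is handed in; nothing more can be done
None
```

I put the spare slim module in the empty place and handed the job in at about 28 s. It is flush within 1 mm, the neighbours did not move measurably, and the keeper bar is shut at about 0.04 rad; I got no verdict back from the judge.

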